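# Roll the document tube up the hand-over ramp and call the runner

## Robot

A 6-joint arm with a two-finger parallel gripper is mounted at the origin on the work surface. World frame = base frame: x ahead of the robot, y to its left, z up, the work surface at z = 0. Lengths are in m, angles in rad, forces in N, time in s.
With the tool pointing down it reaches from about 0.35 to 0.8 m from the base axis. Payload 7.3 kg.
Tool frame: the origin (TCP) lies between the finger pads; the fingertips stand 25 mm ahead of it and the grasp point (between the pads) lies 6 mm ahead of it (r.tip_extent is the distance from the TCP to the fingertips, in m); z points along the fingers, y is the direction in which the jaws open and shut (so a half turn about z gives the same grasp; the last joint's range is limited). The gripper opens to 85 mm and grips with 20 to 120 N. Pads are 22 mm wide; open, the fingers measure 114 mm over their backs; the gripper's body (76 mm by 85 mm) begins 54 mm behind the grasp point. The pads swing forward as they close: fully open they stand 13 mm farther back than shut.
Start: joints at [1.001, 0.342, 1.524, -0, 1.275, -0.146], TCP at [0.216, 0.479, 0.256] pointing down, gripper open.
Joint ranges: [-2.53, 2.53], [-0.77, 2.02], [0.04, 2.7], [-1, 4.14], [0.28, 2.66], [-3.11, 3.11]. Speed limits (rad/s): [2.57, 2.57, 3.14, 3.14, 3.14, 3.14].

## Interface

Orientations are given as a unit quaternion [x, y, z, w].
In Python, from workcell import r, command_gripper, optics gives the robot as it stands. The module is installed in compiled form; this text tells all that it offers. Calls block until the motion is done:
- r.reach(position, orientation): joint-space move of the TCP to a pose.
- r.move_straight(position, orientation=None, speed=0.15, max_force=None): straight line of the TCP; orientation=None keeps the orientation; speed is the mean speed in m/s. With max_force (N) it stops when the force on the tool has changed by that much, and returns True; else False.
- r.movej(angles): joint-space move.
- command_gripper(opening, force=None): finger opening in m; force is the grip in N (None keeps the last); returns when the fingers have stopped.
- r.hold(seconds).
- r.solve_ik(position, orientation): joint angles nearest the present ones, or None.
- r.read_state(): the state.
- optics.get_image(name): name is "scene" or "top"; returns (picture, depth): 400x640x3 uint8, red, green, blue; 400x640 float32, m along the optical axis (not along the pixel's ray), 0 where there is no reading.
- optics.camera_model(name): a dict with "K" (3x3 intrinsics, pixels), "R" (3x3) and "t" (3): a world point X has camera coordinates R X + t. Camera axes: x right, y down, z forward; pixel columns grow to the right and rows downward; lengths in m; the calibration is good to about 2 mm. A picture is of the moment at which its call begins. camera_model takes no time and is no camera call.
A pose or a line that the arm cannot do raises r.PlanningError and nothing moves.
- r.finish_job(): hands the job in, once; it reports no verdict.
The state is a dict: "time_s": time; "joint_positions": joint angles; "dq": joint speeds; "tau": joint torques, N m; "eef_pos": TCP position; "eef_rot": TCP orientation; "contact_force": force on the tool from outside, world axes, zero at the start; "torque": the same for the moment, N m; "grip_width": finger opening in m.
Only numpy, scipy, OpenCV 4.12 (cv2) and the standard library are available. Lean on these libraries where they do the work, as an engineer would, in place of code of your own. Each camera call takes 0.05 s, during which the arm holds its last target. There are 200 camera calls.

## Task

With the fingers, slowly push the blue document tube up the hand-over ramp, over the hump at the top and fully home against the yellow stop, without ever letting it run loose or roll back down, and without squeezing, lifting or carrying it. Only then press the green call button all the way down and let go of it, so that the runner outside knows it is ready. Do not press the red alarm button, and leave everything else on the counter where it stands.

Things in the scene. Friction and masses are not known exactly. Their poses are not given: they have to be found in the camera images.
- ramp: Hand-over ramp, fixed: green bed 132 mm wide between green side rails (6 mm thick, 10 mm above the bed), green lip at the foot, yellow stop at the top. Origin: on the counter under its middle; x level, pointing uphill; y across; z up. A base plate 4 mm thick reaches from x -120 to 130 mm. The bed climbs at 8 degrees from the lip to a hump, then falls at 8 degrees to the stop.
- ramp_foot (a point): Low end of the bed, mid width: ramp x -115 mm, 14 mm above the counter. Just downhill of it stands the foot lip, 6 mm thick, top 20 mm above the counter.
- ramp_hump (a point): Top of the hump, mid width: ramp x 75 mm, 40.7 mm above the counter.
- ramp_home (a point): Where the tube's centre lies when home: ramp x 93 mm, 63.4 mm above the counter. The hollow between hump and stop keeps the tube there by itself.
- tube: Document tube: rigid closed cylinder, blue with white ends, 50 mm diameter, 120 mm long, 0.11 to 0.22 kg, smooth, rolls freely. Origin: its centre; y is its length, parallel to the ramp's y; x and z turn as it rolls. Starts at rest against the foot lip, its axis at ramp x -102 mm, 41 mm above the counter. Anywhere before the hump it rolls back if let go.
- stop_face (a point): Middle of the face of the yellow stop that the tube rests against when home: ramp x 118 mm, 62 mm above the counter. The stop is 10 mm thick, its top 82 mm above the counter.
- call (a joint): Travel of the green call button, a spring button 30 mm in diameter in a round grey collar on top of an orange box: 0 when up, 0.006 m when fully down (about 5 N); it springs back.
- call_top (a point): Centre of the top face of the green button, 62 mm above the counter, on an orange box 75 x 65 x 40 mm. It moves straight down when pressed.
- alarm (a joint): Travel of the red alarm button, same make as the green one: 0 when up, 0.006 m when fully down. Not to be pressed.
- alarm_top (a point): Centre of the top face of the red button, on its own orange box, same size; the two boxes may have changed places.
- sanitizer1: White pump bottle, 68 mm diameter, 190 mm tall, origin under its middle. Leave alone.
- sanitizer2: Another such white pump bottle, origin under its middle. Leave alone.
- spray: Pink spray bottle with a blue head, 80 mm diameter, 180 mm tall, origin under its middle. Leave alone.
- stamp1: Black self-inking stamp with a red knob, 50 x 36 mm, 95 mm tall, origin under its middle. Leave alone.
- stamp2: Another such stamp, origin under its middle. Leave alone.
- mug: White mug, 80 mm diameter, 95 mm tall, origin under its middle. Leave alone.
- remote: Small black remote control lying flat, 34 x 62 x 14 mm, origin under its middle. Leave alone.
Mind the look-alikes: they are no part of the job. Several things have the shape of the tube; the one meant has the colours described above. What is shaped like the part that bears alarm but pink is not meant.

How it is judged:
By the outcome, as a careful person would: the job done as asked, in the order asked, and still so for the second after the job is handed in, with the robot touching nothing.
It also fails if it takes over 58 s, if anything falls off the work surface, if the arm or the gripper's body presses on something with over 40 N, if the wrist force passes 120 N, or if a joint passes its speed limit or range.

## Working session

There is one attempt and no reset: what is moved stays moved. The work goes in short steps, each a Python script; the robot and the scene stay as the last script left them, time stands still between calls to the robot, and variables do not carry over. Pictures are saved under pics/ and viewed, about 8 in all and at most 12, crops included, and the job is handed in when it is done.

```bash
mkdir -p pics; python3 - <<'E'
from workcell import r, optics
import cv2, numpy as np
for n in("scene","top"):
    im,d=optics.get_image(n); np.savez(f"{n}0.npz",im=im,d=d)
    cv2.imwrite(f"pics/{n}0.png",im[...,::-1]); m=optics.camera_model(n); print(n,m["K"].tolist(),m["R"].round(3).tolist(),m["t"].round(3).tolist(),(d>0).mean())
s=r.read_state();print(s["time_s"],s["eef_pos"],s["eef_rot"],r.tip_extent)
E
```

```text
scene [[408.89615934158616, 0.0, 322.0417295285525], [0.0, 408.89615934158616, 197.59989740443288], [0.0, 0.0, 1.0]] [[-0.594, 0.804, -0.018], [0.513, 0.362, -0.779], [-0.62, -0.472, -0.627]] [0.352, -0.214, 1.632] 0.98991796875
top [[415.763450308971, 0.0, 319.56221929672586], [0.0, 415.763450308971, 198.2561673482481], [0.0, 0.0, 1.0]] [[0.003, -1.0, 0.031], [-0.998, -0.005, -0.067], [0.067, -0.03, -0.997]] [-0.028, 0.556, 1.047] 0.996046875
0.1 [0.21569236 0.47829491 0.25570785] [ 2.10313038e-01  9.77633864e-01 -6.32431510e-04 -2.32118573e-04] 0.025
```

View pics/scene0.png

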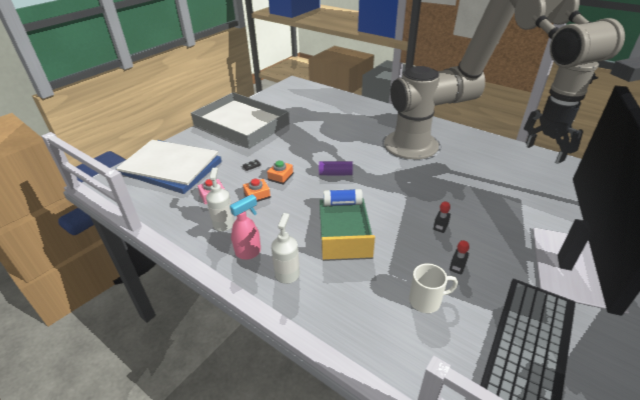

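View pics/top0.png

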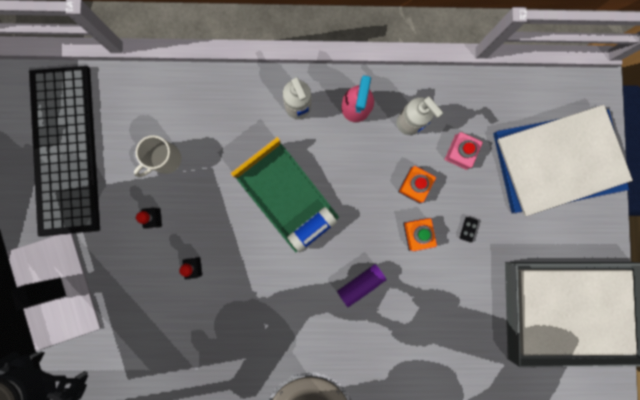

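The top view shows:
- the ramp, running from the foot near (312,230) up to the yellow stop near (257,158)
- the blue tube lying at the foot
- the green button at (424,235), with the red alarm at (422,184)
- a pink look-alike box at (469,148)
- a purple look-alike tube at (362,284)

Next I'll measure these.

```bash
cat > vis.py <<'E'
import numpy as np, cv2
from workcell import optics
def cloud(n,d):
    m=optics.camera_model(n); v,u=np.mgrid[:400,:640]
    p=np.stack([(u-m["K"][0,2])/m["K"][0,0]*d,(v-m["K"][1,2])/m["K"][1,1]*d,d],-1)
    return (p-m["t"])@m["R"]
def ray(n,uv,z):
    m=optics.camera_model(n); w=m["R"].T@np.linalg.solve(m["K"],[*uv,1]); c=-m["R"].T@m["t"]
    return c+w*(z-c[2])/w[2]
RNG=dict(yellow=((18,120,90),(30,255,255)),blue=((105,130,70),(122,255,255)),green=((60,90,20),(90,255,255)))
def mask(im,c):
    return cv2.inRange(cv2.cvtColor(im,cv2.COLOR_RGB2HSV),*RNG[c])>0
def near(P,c,rad,): return np.hypot(P[...,0]-c[0],P[...,1]-c[1])<rad
E
python3 - <<'E'
from vis import *
import numpy as np,cv2
for n in("top","scene"):
    f=np.load(n+"0.npz"); im,d=f["im"],f["d"]; P=cloud(n,d); ok=(d>0)&(P[...,2]>.005)&(P[...,2]<.12)
    for c in RNG:
        m=(mask(im,c)&ok).astype(np.uint8)
        k,l,st,ce=cv2.connectedComponentsWithStats(m)
        for i in range(1,k):
            if st[i,4]<40: continue
            q=P[l==i]; print(n,c,st[i,4],"px",ce[i].round(1),"med",np.median(q,0).round(4),"zmax",np.percentile(q[:,2],[5,50,95]).round(4))
            (cx,cy),wh,a=cv2.minAreaRect((q[:,:2]*1000).astype(np.float32)); print("    rect",round(cx,1),round(cy,1),np.round(wh,1),round(a,1))
E
```

```text
top yellow 356 px [255.6 156.8] med [0.6522 0.1309 0.0803] zmax [0.0616 0.0803 0.084 ]
    rect 652.8 132.7 [ 11.5 143.2] 38.9
top blue 564 px [509.5 168.9] med [ 0.6187 -0.5204  0.023 ] zmax [0.0087 0.023  0.0271]
    rect 649.9 -520.4 [102.6 238.6] 76.3
top blue 148 px [612.7 189.9] med [ 0.5813 -0.7955  0.0247] zmax [0.0209 0.0247 0.0273]
    rect 580.3 -778.6 [ 14.7 110.2] 11.8
top blue 403 px [310.  226.6] med [ 0.485  -0.0014  0.0631] zmax [0.05   0.0631 0.0674]
    rect 483.2 -1.4 [33.7 76.4] 38.1
top blue 54 px [317.5 235.9] med [ 0.4605 -0.0201  0.0545] zmax [0.0496 0.0545 0.0587]
    rect 460.8 -19.8 [ 6.7 75.2] 40.9
top green 4233 px [283.  191.2] med [0.5725 0.0671 0.0328] zmax [0.0202 0.0328 0.0415]
    rect 556.9 54.5 [233.2 140.4] 38.9
top green 120 px [423.8 234.3] med [ 0.4661 -0.2821  0.0613] zmax [0.0528 0.0613 0.0647]
    rect 465.0 -284.6 [27.1 31.2] 1.4
scene yellow 1103 px [347.5 246.5] med [0.658  0.1365 0.0499] zmax [0.0101 0.0499 0.0824]
    rect 656.4 134.5 [ 29.4 142.3] 31.7
scene blue 245 px [342.6 195.2] med [0.4877 0.0057 0.0607] zmax [0.048  0.0607 0.067 ]
    rect 486.8 3.7 [32.5 74.8] 40.9
```

```bash
cat > geo.py <<'E'
import numpy as np
from scipy.spatial.transform import Rotation as Ro
YAW=np.radians(38.7); O=np.array([.5571,.0555,0]); R=Ro.from_euler('z',YAW).as_matrix()
W=lambda x,y,z: O+R@np.array([x,y,z])
def down(yaw): return (Ro.from_euler('z',yaw)*Ro.from_euler('x',np.pi)).as_quat()
E
python3 - <<'E'
from workcell import r, command_gripper, optics
from vis import *; from geo import *
f=np.load("top0.npz");print("btn",ray("top",(423.8,234.3),.062), "stop ray",ray("top",(255.6,156.8),.080),"expect",W(.123,0,0))
P=cloud("top",f["d"]); b=mask(f["im"],"blue")&near(P,(.478,-.008),.09)&(P[...,2]>.04)
q=(P[b]-O)@R; print("tube blue ramp x,y range",np.percentile(q[:,:2],[1,50,99],axis=0).round(4).tolist())
js=[]
for yaw in (YAW,YAW+np.pi):
    try: j=r.solve_ik(W(-.16,0,.16),down(yaw)); j2=r.solve_ik(W(.06,0,.075),down(yaw))
    except Exception as e: j=j2=e
    print(yaw,j,j2)
    js.append(j)
print(js)
command_gripper(.06); print(r.tip_extent)
q=min((j for j in js if j is not None),key=lambda j:abs(np.array(j)[5]))
r.movej(q)
s=r.read_state();print(s["time_s"],s["eef_pos"],s["grip_width"],s["contact_force"],W(-.16,0,.16))
im,d=optics.get_image("scene");np.savez("s1.npz",im=im,d=d)
cv2.imwrite("pics/s1.png",cv2.resize(im[80:280,220:480,::-1],None,fx=3,fy=3))
Q=cloud("scene",d); m=(d>0)&near(Q,W(-.16,0,0),.075)&(Q[...,2]>.08); print("lowest finger z",np.sort(Q[m][:,2])[:30:3])
E
```

```text
btn [ 0.4654438  -0.28193096  0.062     ] stop ray [0.65184677 0.13110834 0.08      ] expect [0.65309294 0.13240485 0.        ]
tube blue ramp x,y range [[-0.1243, -0.0356], [-0.0949, 0.0021], [-0.0771, 0.0391]]
0.6754424205218056 [-2.79426656e-01  2.93301426e-01  1.89954071e+00 -4.44089210e-16
  9.48750519e-01  6.15927250e-01] [ 2.74563277e-02  6.81738502e-01  1.48814185e+00 -4.44089210e-16
  9.71712306e-01  9.22810234e-01]
3.817035074111599 [-0.27942666  0.29330143  1.89954071  0.          0.94875052 -2.5256654 ] [ 0.02745633  0.6817385   1.48814185  0.          0.97171231 -2.21878242]
[array([-2.79426656e-01,  2.93301426e-01,  1.89954071e+00, -4.44089210e-16,
        9.48750519e-01,  6.15927250e-01]), array([-0.27942666,  0.29330143,  1.89954071,  0.        ,  0.94875052,
       -2.5256654 ])]
0.025
2.5417 [ 0.43244111 -0.04395997  0.16013722] 0.05972073222249704 [-0.06637848 -0.47442706  0.26545166] [ 0.43223113 -0.04453883  0.16      ]
lowest finger z [0.14255624 0.14510418 0.1486514  0.15052293 0.1521083  0.15247431
 0.15345316 0.15487984 0.15542067 0.15643066]
```

View pics/s1.png

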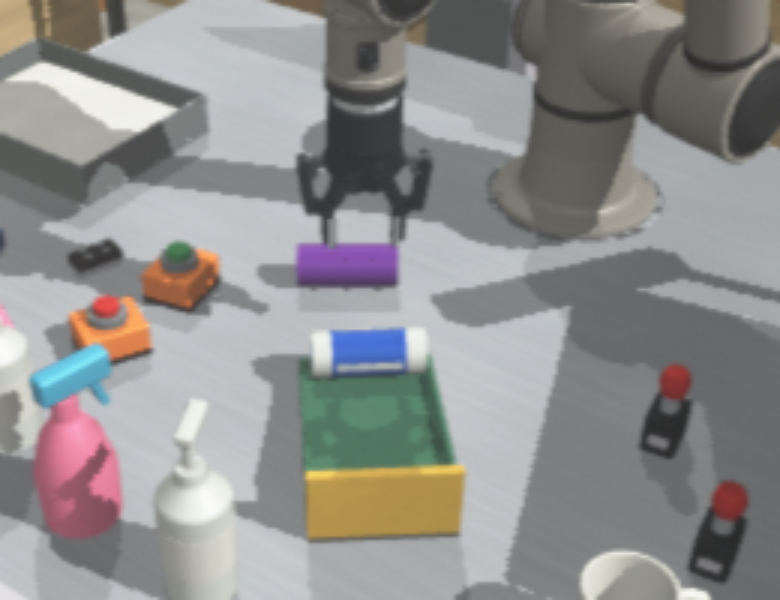

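The fingertips are about 18 mm ahead of the TCP at this opening, and the path is clear. Next I descend behind the tube and push it in one slow, straight line along the slope.

```bash
python3 - <<'E'
from workcell import r, optics
from geo import *; import cv2
Z=lambda x:.047+.123*(x+.138)
print(r.move_straight(W(-.16,0,Z(-.16)),down(YAW),speed=.08,max_force=8))
print(r.move_straight(W(.061,0,Z(.061)),speed=.02,max_force=6))
s=r.read_state();print(s["time_s"],R.T@(s["eef_pos"]-O),s["contact_force"])
im,d=optics.get_image("scene");np.savez("s2.npz",im=im,d=d)
cv2.imwrite("pics/s2.png",cv2.resize(im[120:280,260:440,::-1],None,fx=4,fy=3.75))
E
```

```text
False
True
14.65 [0.05899792 0.00025499 0.07071796] [ 0.39917806 -0.76355584 -1.11965092]
```

View pics/s2.png

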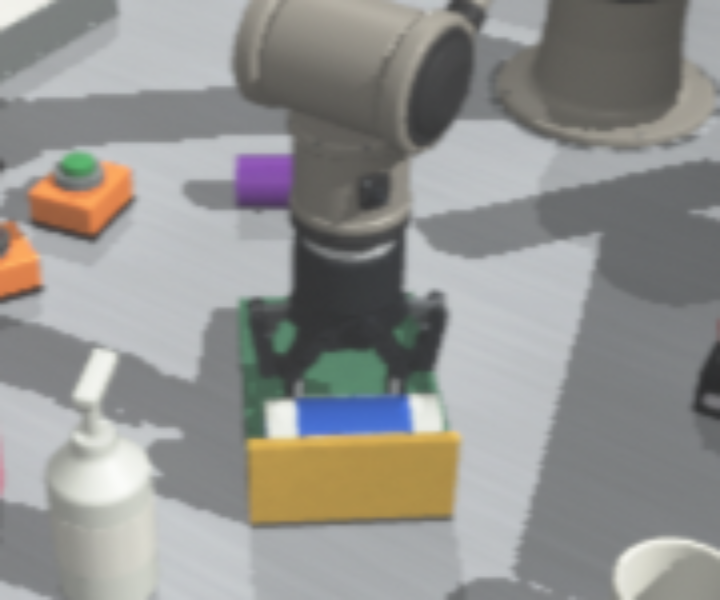

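The force stop came at finger x = 59 mm, and the tube now lies along the yellow stop (crop rows 400–437). I'll back off, clear the arm and verify from above before I touch the button.

```bash
python3 - <<'E'
from workcell import r, optics, command_gripper
from vis import *; from geo import *
x=.059
r.move_straight(W(.02,0,.069),speed=.06)
r.move_straight(W(.0,0,.2),speed=.2)
command_gripper(0.0)
B=np.array([.4655,-.283,0])
# jaws across ramp y kept near; yaw chosen 0
r.reach(B+[0,0,.16],down(0)); 
s=r.read_state();print(s["time_s"],s["eef_pos"],s["grip_width"])
for n in("top","scene"):
    im,d=optics.get_image(n);np.savez(n+"3.npz",im=im,d=d); P=cloud(n,d)
    b=mask(im,"blue")&near(P,W(.093,0,0),.09)&(P[...,2]>.04); q=(P[b]-O)@R
    print(n,b.sum(),np.percentile(q,[2,50,98],axis=0).round(4).tolist())
    if n=="top": a=cv2.resize(im[110:270,210:470,::-1],None,fx=3,fy=3)
    else:
        m=near(P,B,.04)&(d>0)&(P[...,2]>.08); z=np.sort(P[m][:,2]); print("tip z",z[:20:2], P[m][P[m][:,2]<z[15]].mean(0))
cv2.imwrite("pics/t3.png",a)
E
```

```text
18.2333 [ 0.46606461 -0.28217441  0.16018961] -0.00011150577602645841
top 480 [[0.0758, -0.0349, 0.0779], [0.0921, 0.0019, 0.0854], [0.1111, 0.0387, 0.0908]]
scene 242 [[0.0862, -0.0321, 0.0784], [0.1034, 0.0034, 0.0862], [0.1154, 0.0392, 0.0902]]
tip z [0.13416065 0.13644677 0.13788549 0.14205894 0.14436337 0.14449942
 0.14534659 0.14556458 0.14632899 0.14733381] [ 0.47174324 -0.27683956  0.14151487]
```

View pics/t3.png

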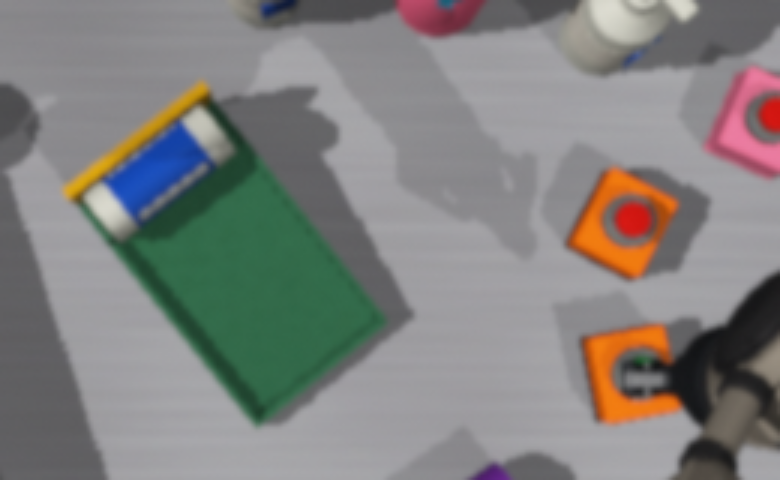

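The tube is home: its centre is at ramp x ≈ 93 mm and its top at z ≈ 0.088–0.090, straight along the stop. The gripper is over the green button (crop 640,375). Now I press it.

```bash
python3 - <<'E'
from workcell import r
from geo import *
B=np.array([.4655,-.2825,0])
def st(t):
    s=r.read_state();print(t,round(s["time_s"],2),s["eef_pos"].round(4),s["contact_force"].round(2))
r.move_straight(B+[0,0,.094],speed=.1); st("above")
print(r.move_straight(B+[0,0,.084],speed=.01,max_force=20)); st("mid")
print(r.move_straight(B+[0,0,.078],speed=.008,max_force=14)); st("down")
r.hold(.3); st("held")
E
```

```text
above 19.14 [ 0.4659 -0.2827  0.0944] [ 0.57 -0.28  0.77]
False
mid 20.29 [ 0.4655 -0.2825  0.0841] [-1.23  1.02  2.77]
True
down 20.82 [ 0.4655 -0.2825  0.0811] [-0.92  0.66  6.34]
held 21.12 [ 0.4655 -0.2825  0.081 ] [-0.89  0.05  7.11]
```

```bash
python3 - <<'E'
from workcell import r, optics
from vis import *; from geo import *
B=np.array([.4655,-.2825,0])
def st(t):
    s=r.read_state();print(t,round(s["time_s"],2),s["eef_pos"].round(4),s["contact_force"].round(2))
print(r.move_straight(B+[0,0,.0795],speed=.005,max_force=20)); st("more"); r.hold(.3); st("held")
r.move_straight(B+[0,0,.12],speed=.06); st("up")
r.reach(np.array([.36,-.25,.25]),down(0)); r.hold(.5); st("clear")
im,d=optics.get_image("top"); P=cloud("top",d)
b=mask(im,"blue")&near(P,W(.093,0,0),.09)&(P[...,2]>.04); q=(P[b]-O)@R
print("tube",np.percentile(q,[2,50,98],axis=0).round(4).tolist())
g=mask(im,"green")&near(P,B,.03); print("btn",g.sum(),np.median(P[g],0).round(4))
f=np.load("top0.npz")["im"]; cv2.imwrite("pics/t4.png",im[...,::-1])
E
```

```text
False
more 21.52 [ 0.4656 -0.2826  0.0809] [-4.23  3.02 15.25]
held 21.82 [ 0.4656 -0.2826  0.0809] [-4.66  2.41 16.29]
up 22.64 [ 0.4653 -0.2823  0.1197] [-0.41 -0.14 -0.8 ]
clear 23.86 [ 0.3601 -0.25    0.2497] [-0.07 -0.02 -0.01]
tube [[0.076, -0.0349, 0.0779], [0.0924, 0.0019, 0.0855], [0.1112, 0.0387, 0.0902]]
btn 121 [ 0.4661 -0.2823  0.0611]
```

View pics/t4.png

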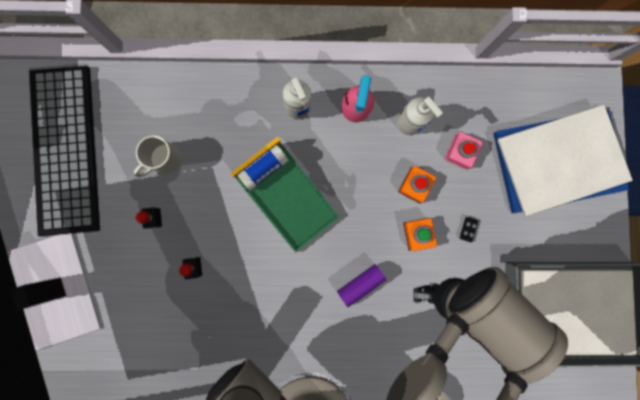

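The button hit its hard stop and came back up. The tube is home at about (262,165), and nothing else has moved. Handing in.

```bash
python3 -c "
from workcell import r
print(r.finish_job())"
```

```text
the job is handed in; nothing more can be done
None
```

I pushed the tube up the ramp with the fingers part-open in one slow straight line (20 mm/s mean), over the hump and against the yellow stop. I then pressed the green call button fully, released it and handed the job in, about 24 s in on the robot clock.

**Last checks:**
- **Tube:** it lies at ramp x of about 92–93 mm (home is 93 mm), and stayed there after the button press.
- **Green button:** the fingertips reached 6 mm below the button's rest height, where it stopped moving at about 16 N. Afterwards its top measured 61 mm, so it sprang back up.
- **Everything else:** the red button was not approached, and by eye the other objects are where they started. The gripper was clear, with about 0 N on it.

**Not confirmed:**
- **Past the hump:** the fingers only push from behind, so the tube may have rolled the last 15 mm or so into the hollow on its own. I took no pictures during the push.
- **First press:** the force limit ended it at about 7 N, so I pressed on to the hard stop to be sure.

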